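# Gauge and sort the trolley caster stems

## Robot

A 6-joint arm with a two-finger parallel gripper is mounted at the origin on the work surface. World frame = base frame: x ahead of the robot, y to its left, z up, the work surface at z = 0. Lengths are in mm, angles in rad, forces in N, time in s.
With the tool pointing down it reaches from about 400 to 925 mm from the base axis. Payload 12.5 kg.
Tool frame: the origin (TCP) lies midway between the tips of the shut fingers; the grasp point (between the pads) lies 19 mm behind it; z points along the fingers, y is the line along which they close (so a half turn about z gives the same grasp; the last joint's range is limited). The gripper opens to 95 mm and grips with 3 to 60 N. Pads are 20 mm wide; open, the fingers measure 119 mm over their backs; the gripper's body (75 mm by 180 mm) begins 59 mm behind the grasp point.
Start: joints at [1.038, 0.491, 1.559, -0, 1.092, -0.106], TCP at [258.711, 568.96, 214.661] pointing down, gripper open.
Joint ranges: [-3.1, 3.1], [-0.84, 2.19], [0.05, 2.79], [-1.13, 4.28], [0.06, 2.93], [-2.69, 2.69]. Speed limits (rad/s): [2.22, 2.22, 2.79, 3.14, 3.14, 3.14].

## Interface

Orientations are given as [roll, pitch, yaw] about the fixed x, y, z axes, in that order (R = Rz(yaw) Ry(pitch) Rx(roll)).
In Python, from cell import env gives the robot as it stands.
- The arm moves only by the shell command python3 -m inch 'ROWS'. ROWS is JSON, a list of rows, each a list of 7 numbers: the turn, a rotation vector about the tool's x, y, z in rad, then the shift along the tool's x, y, z in cm, then the closure, from -1 (fully open) to 1 (shut). A call has 1 to 20 rows; each row shifts and turns the commanded pose from where the row before left it, along the tool's axes as they then stand; what a row does not reach is not made up. A row lasts 1/8 s, in which the tool goes at most 62.5 mm and 10.7 degrees, less where a joint would pass 70% of its speed; a pose out of reach is approached as far as the arm can. A call with a gripper value outside its range is refused whole. The fingers move at their own pace and stop on an object; the grip force is fixed at half the most. Time passes only in rows, so rows that do not move let the fingers close. It gives the time, the measured TCP pose, the force, the opening and the grip force at its end, in the units of the state.
- env.state(): the state, without advancing time (a new reading comes with each control period).
- env.read_camera(name): name is "side" or "top"; returns a dict with "img" (400x640x3 uint8, red, green, blue), "depth" (400x640 float32, mm along the optical axis (not along the pixel's ray), 0 where there is no reading), "fx", "fy", "cx", "cy" (pixels), "position" and "orientation" of the camera in the world. Camera axes: x right, y down, z forward; pixel columns grow to the right and rows downward; lengths in mm; the calibration is good to about 2 mm. A picture is of the moment at which its call begins.
- env.job_done(): hands the job in; it is judged then, once.
Trained networks look in a picture, given as the dict that the camera call returned (one of the last four; its "shot" number tells which), for a name from the list of things; names that differ only in an ending like _2 or _b are one class to them, and where a whole thing is asked for, a point or a joint stands for the part that bears it (a point fixed in the world has none). Each returns a list of dicts, best first, with "score" (0 to 1); they miss things now and then, are a little off and sometimes report something else, mostly with a low value. They report only what shows in the picture. A call takes as long as a camera call.
- env.find_in(picture, target): "centre" ([x, y, z] in mm, in the coordinates of the camera as it stood for that picture, good to about 4 mm: the middle of the surface that is visible of it).
- env.trace(picture, target): "mask" (400x640 bool, what is visible of it).
The state is a dict: "t": time; "joints": joint angles; "qvel": joint speeds; "tau": joint torques, N m; "eef_pos": TCP position; "tcp_rot": TCP orientation; "ft_force": force on the tool from outside, world axes, zero at the start; "moment": the same for the moment, N m; "opening": opening from 0.0 (shut) to 1.0 (fully open); "grip_force": force on a finger pad.
Only numpy, scipy, OpenCV 4.12 (cv2) and the standard library are available. Lean on these libraries where they do the work, as an engineer would, in place of code of your own. Each camera call takes 0.05 s, during which the arm holds its last target. There are 200 camera calls.

## Task

Gauge each caster stem on the table in the bench caliper, one at a time from the tallest to the shortest, as the record sheet lists them: stand it upright between the jaws, let go of it, and slide the moving jaw shut on its shank until both jaws press on it, gently, with the sprung jaw pushed some way back but never driven to its stop. Stand the 24 mm stems upright in the long low tray and the 20 mm stems upright in the square box, and leave the caliper fully shut and the other things on the table where they are.

Things in the scene. Friction and masses are not known exactly. Their poses are not given: they have to be found in the camera images.
- gauge: Bench sliding caliper fixed to the table: grey base plate 12 mm thick, 130 mm wide (x from -65 to 65 mm) and 250 mm long (y from -135 to 115 mm), origin on its underside, z up. The jaws slide along its y axis, in line with the middle of the plate (x = 0). A stem stands on the plate's top (the bed), 12 mm above the origin, between the jaws.
- jaw_face (a point): Centre of the fixed jaw's flat measuring face, at (0, -70, 35) mm in the gauge's frame, looking to gauge +y; the gap opens on that side. Both jaw tips are 24 mm wide (gauge x), 30 mm long (y), and stand 14 to 32 mm above the bed, so a gauged stem's foot flange is under them: draw it clear sideways before lifting.
- fixed_jaw: The fixed jaw; same frame as the gauge. Its tip is carried by a pillar 44 x 30 mm (x, y), 45 mm tall above the bed, whose front is 30 mm behind the measuring face.
- moving_jaw: The moving jaw's tip; its flat face meets the fixed jaw's face when the caliper is shut. It sits on the sprung plunger of the carriage.
- carriage (a joint): Slide of the caliper's carriage in m: 0 = jaws fully shut, 0.09 = fully open; grows along gauge +y. With the plunger out it equals the gap between the jaws. Friction about 3 N; it stays where left, but a plunger pressed in pushes it back, so keep hold of it while gauging.
- plunger (a joint): How far the moving jaw is pushed back into the carriage against its spring, in m: 0 = out, nothing between the jaws; stop at 0.014. The spring pushes with 2 N at 0, 9 N at 0.014 (500 N/m). Gap between the jaws = carriage + plunger.
- tab (a point): Centre of the top of the finger tab on the carriage, to be pinched from above: 26 mm (gauge x) by 12 mm (gauge y), standing 29 mm clear above the carriage block (44 x 40 x 34 mm); its top is 65 mm above the bed. It lies 70 mm from the moving jaw's face along gauge y with the plunger out.
- long_tray: Low aluminium tray, outside 220 x 100 x 22 mm (x, y, z), wall and floor 4 mm; origin at the centre of its underside, x along its length. Fixed. For the 24 mm stems.
- square_box: Square grey plastic box without lid, outside 160 x 160 x 30 mm, wall and floor 5 mm; origin at the centre of its underside. Fixed. For the 20 mm stems.
- stem_tall_24: Steel caster stem: round foot flange 48 mm across and 10 mm thick, and a straight round shank of 24 mm diameter rising from it, 88 mm tall over all (tall kind); about 0.25 kg. Origin at the centre of the flange's underside, z up the shank. It stands on its flange. None if it is absent; there is at most one stem of each height.
- stem_tall_20: Steel caster stem: round foot flange 48 mm across and 10 mm thick, and a straight round shank of 20 mm diameter rising from it, 88 mm tall over all (tall kind); about 0.25 kg. Origin at the centre of the flange's underside, z up the shank. It stands on its flange. None if it is absent; there is at most one stem of each height.
- stem_mid_24: Steel caster stem: round foot flange 48 mm across and 10 mm thick, and a straight round shank of 24 mm diameter rising from it, 72 mm tall over all (mid kind); about 0.25 kg. Origin at the centre of the flange's underside, z up the shank. It stands on its flange. None if it is absent; there is at most one stem of each height.
- stem_mid_20: Steel caster stem: round foot flange 48 mm across and 10 mm thick, and a straight round shank of 20 mm diameter rising from it, 72 mm tall over all (mid kind); about 0.25 kg. Origin at the centre of the flange's underside, z up the shank. It stands on its flange. None if it is absent; there is at most one stem of each height.
- stem_short_24: Steel caster stem: round foot flange 48 mm across and 10 mm thick, and a straight round shank of 24 mm diameter rising from it, 56 mm tall over all (short kind); about 0.25 kg. Origin at the centre of the flange's underside, z up the shank. It stands on its flange. None if it is absent; there is at most one stem of each height.
- stem_short_20: Steel caster stem: round foot flange 48 mm across and 10 mm thick, and a straight round shank of 20 mm diameter rising from it, 56 mm tall over all (short kind); about 0.25 kg. Origin at the centre of the flange's underside, z up the shank. It stands on its flange. None if it is absent; there is at most one stem of each height.
- caster_wheel: Rubber caster wheel lying flat, 80 mm across, 30 mm thick; origin at the centre of its underside. Bystander.
- grease_tin: Grey tin, 64 mm across, 70 mm tall; origin at the centre of its underside. Bystander.
- nut_a: Loose hexagon nut, 30 mm across, 11 mm thick; origin at the centre of its underside. Bystander.
- nut_b: Loose hexagon nut, the same; None if absent. Bystander.
- screwdriver: Screwdriver lying on the table beyond the gauge. Bystander.
- tape_roll: White tape roll lying flat, 84 mm across, 22 mm tall; origin at the centre of its underside. Bystander.
- cup: Paper cup, 72 mm across, 80 mm tall; origin at the centre of its underside. Bystander.

How it is judged (in metres and radians):
On the way, in this order (a step that is already met when the one before it is completed fails the run):
1. the tall stem, if there is one, stands free of the fingers between the jaws and both jaws press on it (moving jaw over 2.8 N, fixed jaw over 0.8 N) for 0.3 s (((contact force between moving_jaw and stem_tall_24 above 2.8 N and contact force between fixed_jaw and stem_tall_24 above 0.8 N and contact force between the fingers and stem_tall_24 below 0.3 N and angle between stem_tall_24's own z axis and vertical below 0.15 rad) or (contact force between moving_jaw and stem_tall_20 above 2.8 N and contact force between fixed_jaw and stem_tall_20 above 0.8 N and contact force between the fingers and stem_tall_20 below 0.3 N and angle between stem_tall_20's own z axis and vertical below 0.15 rad))), for 0.3 s.
2. the mid stem, if there is one, stands free of the fingers between the jaws and both jaws press on it (moving jaw over 2.8 N, fixed jaw over 0.8 N) for 0.3 s (((contact force between moving_jaw and stem_mid_24 above 2.8 N and contact force between fixed_jaw and stem_mid_24 above 0.8 N and contact force between the fingers and stem_mid_24 below 0.3 N and angle between stem_mid_24's own z axis and vertical below 0.15 rad) or (contact force between moving_jaw and stem_mid_20 above 2.8 N and contact force between fixed_jaw and stem_mid_20 above 0.8 N and contact force between the fingers and stem_mid_20 below 0.3 N and angle between stem_mid_20's own z axis and vertical below 0.15 rad))), for 0.3 s.
3. the short stem, if there is one, stands free of the fingers between the jaws and both jaws press on it (moving jaw over 2.8 N, fixed jaw over 0.8 N) for 0.3 s (((contact force between moving_jaw and stem_short_24 above 2.8 N and contact force between fixed_jaw and stem_short_24 above 0.8 N and contact force between the fingers and stem_short_24 below 0.3 N and angle between stem_short_24's own z axis and vertical below 0.15 rad) or (contact force between moving_jaw and stem_short_20 above 2.8 N and contact force between fixed_jaw and stem_short_20 above 0.8 N and contact force between the fingers and stem_short_20 below 0.3 N and angle between stem_short_20's own z axis and vertical below 0.15 rad))), for 0.3 s.
At the end, for the whole second after the job is handed in: Every stem that is present stands upright (within 0.12 rad), at rest, with its flange flat on the floor of its container: 24 mm shanks in the long tray, 20 mm shanks in the square box; the caliper's jaws are shut to within 5 mm (x of stem_tall_24 in the frame of long_tray between -0.086 and 0.086 m and y of stem_tall_24 in the frame of long_tray between -0.026 and 0.026 m and z of stem_tall_24 in the frame of long_tray between 0 and 0.01 m and angle between each of stem_tall_24, stem_tall_20, stem_mid_24, stem_mid_20, stem_short_24, stem_short_20's own z axis and vertical below 0.12 rad and linear speed of each of stem_tall_24, stem_tall_20, stem_mid_24, stem_mid_20, stem_short_24, stem_short_20 below 0.02 m/s and x of stem_tall_20 in the frame of square_box between -0.055 and 0.055 m and y of stem_tall_20 in the frame of square_box between -0.055 and 0.055 m and z of stem_tall_20 in the frame of square_box between 0 and 0.01 m and x of stem_mid_24 in the frame of long_tray between -0.086 and 0.086 m and y of stem_mid_24 in the frame of long_tray between -0.026 and 0.026 m and z of stem_mid_24 in the frame of long_tray between 0 and 0.01 m and x of stem_mid_20 in the frame of square_box between -0.055 and 0.055 m and y of stem_mid_20 in the frame of square_box between -0.055 and 0.055 m and z of stem_mid_20 in the frame of square_box between 0 and 0.01 m and x of stem_short_24 in the frame of long_tray between -0.086 and 0.086 m and y of stem_short_24 in the frame of long_tray between -0.026 and 0.026 m and z of stem_short_24 in the frame of long_tray between 0 and 0.01 m and x of stem_short_20 in the frame of square_box between -0.055 and 0.055 m and y of stem_short_20 in the frame of square_box between -0.055 and 0.055 m and z of stem_short_20 in the frame of square_box between 0 and 0.01 m and value of joint carriage below 0.005 m); the robot touches nothing.
It fails at once if the moving jaw is driven to its stop (plunger over 13.5 mm) or forced on a stem with more than 14 N (value of joint plunger above 0.0135 m or contact force between moving_jaw and stem_tall_24 above 14 N or contact force between moving_jaw and stem_tall_20 above 14 N or contact force between moving_jaw and stem_mid_24 above 14 N or contact force between moving_jaw and stem_mid_20 above 14 N or contact force between moving_jaw and stem_short_24 above 14 N or contact force between moving_jaw and stem_short_20 above 14 N).
It fails at once if a bystander is pushed more than 60 mm from its place or the cup or tin is knocked over (distance of any of caster_wheel, grease_tin, nut_a, nut_b, screwdriver, tape_roll, cup from where it was at the start of the episode above 0.06 m or angle between any of cup, grease_tin's own z axis and vertical above 0.6 rad).
Of stem_tall_24, stem_tall_20 only 1 to 1 are there at a start; the rules pass over those that are not, and their reading is None.
Of stem_mid_24, stem_mid_20, nut_b only 1 to 1 are there at a start; the rules pass over those that are not, and their reading is None.
Of stem_short_24, stem_short_20 only 1 to 1 are there at a start; the rules pass over those that are not, and their reading is None.
At some moment in a run one of stem_tall_24, stem_tall_20, stem_mid_24, stem_mid_20, stem_short_24, stem_short_20 may be knocked a few centimetres aside while the robot is not near it.
It also fails if it takes over 210 s, if anything falls off the work surface, if the arm or the gripper's body presses on something with over 40 N, if the wrist force passes 120 N, or if a joint passes its speed limit or range.

## Working session

There is one attempt and no reset: what is moved stays moved. The work goes in short steps, Python scripts to look and compute and a shell command to move; the robot and the scene stay as the last step left them, time stands still between calls to the robot, and variables do not carry over. Pictures are saved under pics/ and viewed, at most 16 in all, crops included, and the job is handed in when it is done.

```bash
ls; mkdir -p pics
cat > h.py <<'E'
import numpy as np, cv2
from cell import env
from scipy.spatial.transform import Rotation as R
def cam(n):
    p=env.read_camera(n)
    o=np.array(p["orientation"],float)
    p["R"]=R.from_euler('xyz',o).as_matrix() if o.size==3 else (o if o.shape==(3,3) else R.from_quat(o).as_matrix())
    return p
def w(p,c): return p["R"]@np.array(c)+np.array(p["position"])
def cloud(p):
    v,u=np.mgrid[:400,:640]; d=p["depth"]
    c=np.stack([(u-p["cx"])/p["fx"]*d,(v-p["cy"])/p["fy"]*d,d],-1)
    return c@p["R"].T+np.array(p["position"])
E
python3 - <<'E'
from h import *
print(env.state())
for n in("top","side"):
    p=cam(n); cv2.imwrite(f"pics/{n}0.png",p["img"][...,::-1])
    print(n,p["position"],p["orientation"],p["fx"],p["cx"],p["cy"])
    for t in "gauge fixed_jaw moving_jaw carriage tab long_tray square_box stem_tall_24 stem_tall_20 stem_mid_24 stem_mid_20 stem_short_24 stem_short_20 caster_wheel grease_tin nut_a screwdriver tape_roll cup".split():
        try: print(t,[(round(d["score"],2),w(p,d["centre"]).round().astype(int).tolist()) for d in env.find_in(p,t)[:3]])
        except Exception as e: print(t,e)
E
```

```text
pics
{'t': 0.0, 'joints': array([ 1.03841509e+00,  4.91555421e-01,  1.55945107e+00,  1.23865989e-05,
        1.09169016e+00, -1.05581155e-01]), 'qvel': array([-0.00021468,  0.00058504, -0.000102  , -0.00047828, -0.00041506,
        0.00085   ]), 'tau': array([ 8.36797371e-04, -6.12654090e+01, -2.58189315e+01,  6.92310906e-02,
        4.81397426e-02, -9.55186692e-05]), 'eef_pos': array([258.56739892, 568.74030025, 214.06376065]), 'tcp_rot': array([-3.14049596e+00, -1.27268985e-04,  2.71478678e+00]), 'ft_force': array([ 0.29647016, -0.56705982,  0.55867233]), 'moment': array([-0.00166279, -0.00241372, -0.03365822]), 'grip_force': 0.0, 'opening': 0.9982790083511265}
top [ 482.51683038   57.56329967 1560.07037608] [-3.06971841e+00  1.98263345e-03 -1.57964152e+00] 495.48951882145604 320.90144678218144 189.30371178193576
gauge [(0.81, [637, -38, 11])]
fixed_jaw [(0.49, [647, -133, 54])]
moving_jaw [(0.54, [640, -74, 48]), (0.39, [647, -133, 55])]
carriage [(0.7, [636, -33, 49])]
tab [(0.71, [638, -30, 44])]
long_tray [(0.71, [478, 358, 2])]
square_box [(0.69, [449, -352, 7])]
stem_tall_24 
[... 743 characters left out ...]
])]
long_tray [(0.53, [707, 233, 24])]
square_box [(0.97, [455, -355, 4])]
stem_tall_24 [(0.92, [489, 201, 30])]
stem_tall_20 [(0.92, [489, 201, 30])]
stem_mid_24 []
stem_mid_20 []
stem_short_24 [(0.83, [472, -204, 11]), (0.75, [470, 367, 3]), (0.55, [786, 42, 16])]
stem_short_20 [(0.83, [472, -204, 11]), (0.75, [470, 367, 3]), (0.55, [786, 42, 16])]
caster_wheel [(0.65, [705, 236, 23]), (0.26, [474, -202, 7])]
grease_tin [(0.71, [665, -352, 53]), (0.69, [641, -83, 41]), (0.54, [784, 43, 16])]
nut_a [(0.67, [404, -111, 9]), (0.59, [393, 58, 12])]
screwdriver [(0.58, [492, 199, 32]), (0.57, [786, 41, 20])]
tape_roll [(0.82, [758, -233, 16]), (0.46, [491, 202, 29])]
cup [(0.9, [636, 386, 49])]
```

View pics/top0.png

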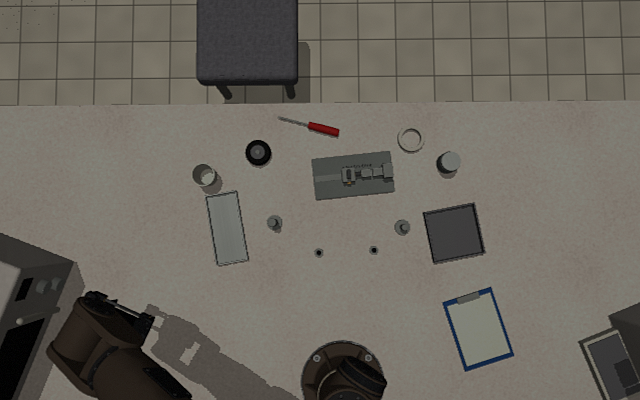

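View pics/side0.png

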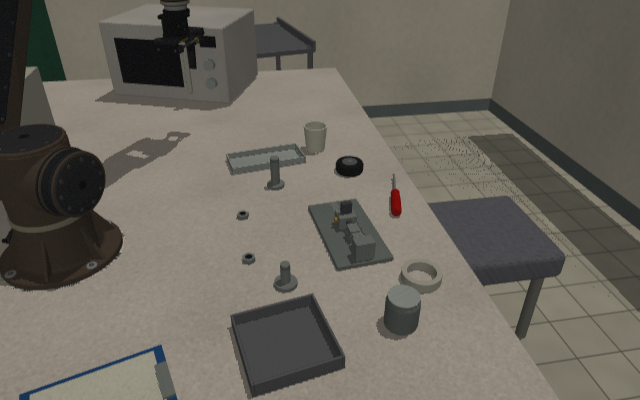

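Side view: a tall stem stands at about (275,172), a short one at (286,278). There are two nuts at (243,215) and (248,258), so no mid stem is present. The caliper is at (350,235), the tray at (265,158) and the box at (286,345). Next I fit the geometry from depth.

```bash
cat >> h.py <<'E'
def circ(P):
    from scipy.optimize import least_squares
    f=lambda a:np.hypot(P[:,0]-a[0],P[:,1]-a[1])-a[2]
    return least_squares(f,[*P[:,:2].mean(0),12],loss='soft_l1').x
def stem(p,xy,r=45):
    C=cloud(p).reshape(-1,3); ok=(p["depth"].reshape(-1)>0)&(np.hypot(*(C[:,:2]-xy).T)<r)&(C[:,2]>4); return C[ok]
E
python3 - <<'E'
from h import *
np.set_printoptions(suppress=True,precision=1)
ps={n:cam(n) for n in("top","side")}
for n,p in ps.items():
    C=cloud(p)
    print(n,"table z",np.median(C[...,2][(np.abs(C[...,0]-450)<30)&(np.abs(C[...,1]+0)<40)]))
    for xy in ([490,205],[474,-190]):
        P=stem(p,np.array(xy)); z=P[:,2]
        print("stem",xy,len(P),"zmax",np.percentile(z,[50,90,99,100]))
        for lo,hi in((4,14),(18,100)):
            q=P[(z>lo)&(z<hi)]
            if len(q)>5: print(lo,len(q),"min",q.min(0),"max",q.max(0),"fit",circ(q))
        q=P[z>np.percentile(z,99)-5]; print("top face",len(q),q.mean(0),np.ptp(q,axis=0))
    for t in("long_tray","square_box","gauge"):
        m=env.trace(p,t)
        if not m: print(t,"none");continue
        m=m[0]["mask"]; Q=C[m&(p["depth"]>0)]
        Q=Q[np.abs(Q[:,2]-np.median(Q[:,2]))<80]
        print(t,len(Q),"z",np.percentile(Q[:,2],[5,50,95]),cv2.minAreaRect(Q[:,:2].astype(np.float32)))
    m=(C[...,0]>560)&(C[...,0]<720)&(C[...,1]>-200)&(C[...,1]<120)
    G=C[m]
    for lo,hi in((6,18),(40,50),(52,64),(68,90)):
        q=G[(G[:,2]>lo)&(G[:,2]<hi)]; print("gauge z",lo,len(q),cv2.minAreaRect(q[:,:2].astype(np.float32)) if len(q)>3 else 0, "cent",q.mean(0))
E
```

```text
top table z 0.2429765468102687
stem [490, 205] 246 zmax [10.8 88.5 93.3 94.9]
4 156 min [449.4 166.6   4. ] max [530.6 248.3  14. ] fit [491.4 211.4  24. ]
18 69 min [471.4 196.2  18.2] max [504.7 224.8  94.9] fit [492.2 206.3   9.4]
top face 30 [493.2 206.7  90.1] [20.7 20.8  6.6]
stem [474, -190] 251 zmax [10.1 53.3 60.5 61.6]
4 187 min [ 433.4 -233.6    4. ] max [ 517.8 -146.    13.8] fit [ 474.1 -191.4   22.1]
18 48 min [ 461.9 -200.7   20.4] max [ 483.4 -171.7   61.6] fit [ 474.1 -189.8    7.8]
top face 21 [ 474.9 -190.6   58.3] [18.1 18.7  5.7]
long_tray 2405 z [-1.8  4.8 22. ] ((479.3045654296875, 360.5809326171875), (227.22079467773438, 108.94630432128906), 10.261273384094238)
square_box 2769 z [ 0.2  6.5 30.4] ((454.522216796875, -348.5960693359375), (164.71177673339844, 162.0777587890625), 11.08417797088623)
gauge 3282 z [ 6.7 13.1 53.7] ((639.74169921875, -37.23333740234375), (133.39456176757812, 252.6239776611328), 5.612050533294678)
gauge z 6 2565 ((639.4210815429688, -40.31794738769531), (319.0919189453125, 158.7581787109375), 89.99065399169922) cent [636.5 -30.6  11.9]
[... 1257 characters left out ...]
727295)
gauge 3776 z [ 2.6  8.7 53.4] ((640.6084594726562, -33.1513671875), (138.05398559570312, 270.7640075683594), 5.385862350463867)
gauge z 6 2280 ((637.826416015625, -42.81816101074219), (130.20315551757812, 252.22727966308594), 5.638762950897217) cent [631.4 -58.7   8.4]
gauge z 40 310 ((642.0516967773438, -85.72541809082031), (44.9426383972168, 157.30494689941406), 5.70817232131958) cent [639.4 -82.   43.5]
gauge z 52 199 ((640.0303344726562, -90.76235961914062), (42.66907501220703, 146.47743225097656), 7.654921531677246) cent [ 644.3 -118.7   54.7]
gauge z 68 46 ((636.8642578125, -28.04003143310547), (25.16926383972168, 13.56271743774414), 11.169403076171875) cent [636.1 -28.   72.2]
```

Run:
```python
from h import *
p=cam("top"); q=cam("side")
a=cv2.resize(p["img"][140:210,300:410],None,fx=7,fy=7,interpolation=cv2.INTER_CUBIC)
b=cv2.resize(q["img"][190:280,300:400],None,fx=5,fy=5,interpolation=cv2.INTER_CUBIC)
cv2.imwrite("pics/g_top.png",a[...,::-1]); cv2.imwrite("pics/g_side.png",b[...,::-1])
```

```text
(no output)
```

View pics/g_top.png

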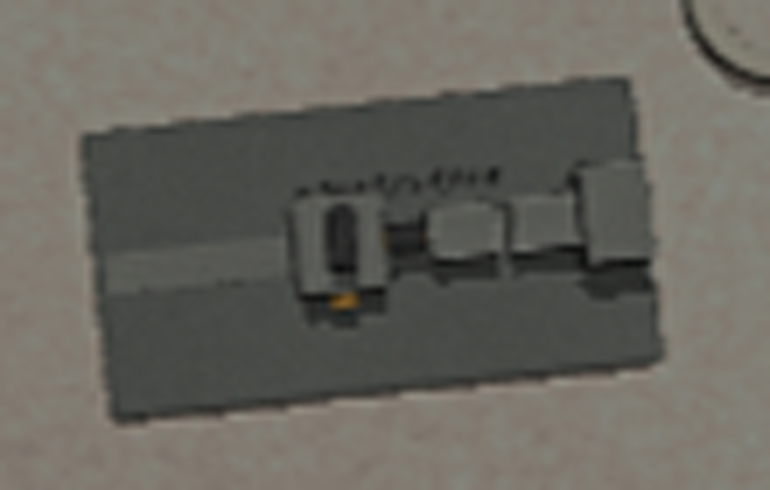

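View pics/g_side.png

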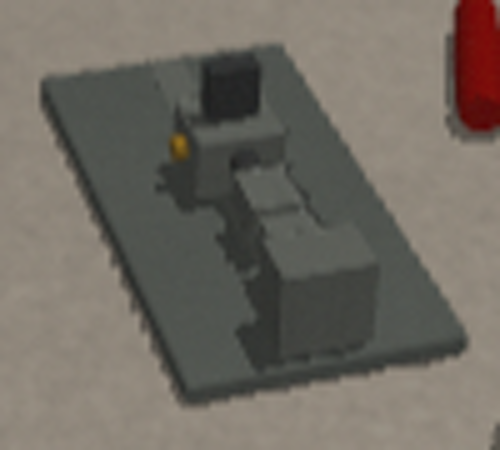

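The caliper is almost shut (gap about 3 mm) and its yaw is about +5.6°, with the tab near (636,-25). I'll turn the tool so that tool x lies along gauge y.

```bash
cat >> h.py <<'E'
def go(x,y,z,yaw=None):
    s=env.state(); Rm=R.from_euler('xyz',s["tcp_rot"]).as_matrix()
    d=Rm.T@(np.array([x,y,z])-s["eef_pos"])/10
    print("pos",s["eef_pos"].round(1),"rot",s["tcp_rot"].round(4),"t",round(s["t"],2),"op",round(s["opening"],3),"F",s["ft_force"].round(1),"shift cm",d.round(2))
E
python3 -m inch '[[0,0,0.1743,0,0,0,-1],[0,0,0.1743,0,0,0,-1],[0,0,0.1743,0,0,0,-1],[0,0,0.1743,0,0,0,-1],[0,0,0.1743,0,0,0,-1],[0,0,0.1743,0,0,0,-1],[0,0,0,0,0,0,-1],[0,0,0,0,0,0,-1]]'
python3 -c "
from h import *
go(636.2,-25.5,214)"
```

```text
t: 3.5
eef_pos: [258.7, 569.0, 214.7]
tcp_rot: [3.142, -0.0, 1.673]
ft_force: [0.7, -0.5, 0.2]
opening: 0.999
grip_force: 0.0
pos [258.7 569.  214.7] rot [ 3.1416 -0.      1.6729] t 3.5 op 0.999 F [ 0.7 -0.5  0.2] shift cm [-6.298e+01  3.150e+01  6.000e-02]
```

```bash
python3 -m inch '[[0,0,0,-3.94,1.97,0,-1],[0,0,0,-3.94,1.97,0,-1],[0,0,0,-3.94,1.97,0,-1],[0,0,0,-3.94,1.97,0,-1],[0,0,0,-3.94,1.97,0,-1],[0,0,0,-3.94,1.97,0,-1],[0,0,0,-3.94,1.97,0,-1],[0,0,0,-3.94,1.97,0,-1],[0,0,0,-3.94,1.97,0,-1],[0,0,0,-3.94,1.97,0,-1],[0,0,0,-3.94,1.97,0,-1],[0,0,0,-3.94,1.97,0,-1],[0,0,0,-3.94,1.97,0,-1],[0,0,0,-3.94,1.97,0,-1],[0,0,0,-3.94,1.97,0,-1],[0,0,0,-3.94,1.97,0,-1],[0,0,0,0,0,0,-1],[0,0,0,0,0,0,-1]]'
python3 -c "
from h import *
go(636.2,-25.5,53)"
```

```text
t: 5.75
eef_pos: [633.8, -27.1, 214.4]
tcp_rot: [-3.141, -0.0, 1.67]
ft_force: [-0.6, 0.1, -0.7]
opening: 1.0
grip_force: 0.0
pos [633.8 -27.1 214.4] rot [-3.1410e+00 -4.0000e-04  1.6704e+00] t 5.75 op 1.0 F [-0.6  0.1 -0.7] shift cm [ 0.13  0.27 16.14]
```

```bash
python3 -m inch '[[0,0,0,0.13,0.27,3,-1],[0,0,0,0,0,4,-1],[0,0,0,0,0,4,-1],[0,0,0,0,0,3,-1],[0,0,0,0,0,1.5,-1],[0,0,0,0,0,0.5,-1],[0,0,0,0,0,0,-1]]'
python3 -m inch '[[0,0,0,0,0,0,0],[0,0,0,0,0,0,1],[0,0,0,0,0,0,1],[0,0,0,0,0,0,1],[0,0,0,0,0,0,1],[0,0,0,0,0,0,1],[0,0,0,0,0,0,1],[0,0,0,0,0,0,1]]'
python3 - <<'E'
from h import *
go(636.2,-25.5,53)
q=cam("side"); b=cv2.resize(q["img"][130:280,270:420],None,fx=4,fy=4,interpolation=cv2.INTER_CUBIC)
cv2.imwrite("pics/tab.png",b[...,::-1])
E
```

```text
t: 6.62
eef_pos: [637.1, -25.7, 55.4]
tcp_rot: [3.141, 0.0, 1.67]
ft_force: [-0.9, 0.8, -0.0]
opening: 0.999
grip_force: 0.0
t: 7.62
eef_pos: [638.1, -25.9, 54.7]
tcp_rot: [3.138, 0.0, 1.669]
ft_force: [7.5, 0.9, -5.9]
opening: 0.268
grip_force: 30.0
pos [638.1 -25.9  54.7] rot [3.1384e+00 3.0000e-04 1.6688e+00] t 7.62 op 0.268 F [ 7.5  0.9 -5.9] shift cm [ 0.06 -0.19  0.17]
```

View pics/tab.png

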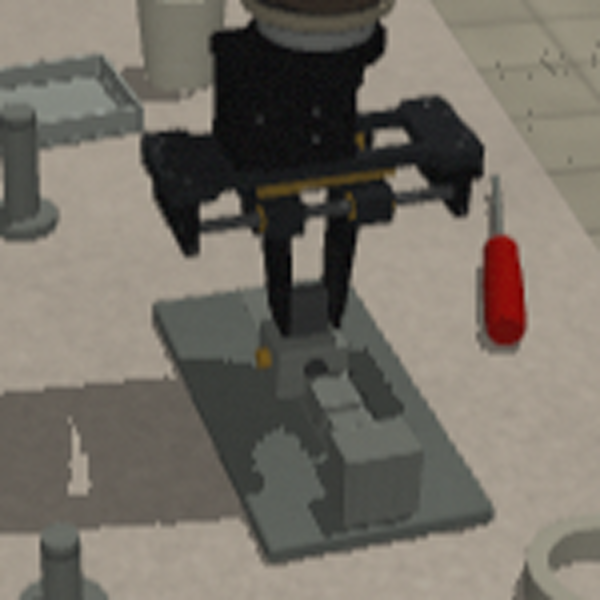

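Both fingers hold the tab (opening 25.5 mm). Next I shut the carriage to find its zero by force.

```bash
for r in -0.3 ; do python3 -m inch '[[0,0,0,-0.2,0.1,0,1],[0,0,0,0,0,0,1],[0,0,0,0,0,0,1]]';  python3 -m inch '[[0,0,0,-0.2,0,0,1],[0,0,0,0,0,0,1],[0,0,0,0,0,0,1]]'; python3 -m inch '[[0,0,0,-0.15,0,0,1],[0,0,0,0,0,0,1],[0,0,0,0,0,0,1]]'; done
```

```text
t: 8.05
eef_pos: [638.3, -27.7, 54.7]
tcp_rot: [3.141, -0.0, 1.669]
ft_force: [4.3, 3.4, -1.8]
opening: 0.271
grip_force: 30.0
t: 8.43
eef_pos: [638.5, -29.8, 54.7]
tcp_rot: [3.141, 0.0, 1.669]
ft_force: [4.9, 2.2, -2.0]
opening: 0.268
grip_force: 30.0
t: 8.8
eef_pos: [638.7, -31.3, 54.7]
tcp_rot: [3.141, 0.0, 1.669]
ft_force: [3.8, 1.1, -2.4]
opening: 0.273
grip_force: 30.0
```

```bash
for r in 1 ; do python3 -m inch '[[0,0,0,-0.15,0,0,1],[0,0,0,0,0,0,1],[0,0,0,0,0,0,1]]';  python3 -m inch '[[0,0,0,-0.15,0,0,1],[0,0,0,0,0,0,1],[0,0,0,0,0,0,1]]'; done
```

```text
t: 9.18
eef_pos: [638.8, -32.0, 54.7]
tcp_rot: [3.141, -0.001, 1.669]
ft_force: [4.5, 6.6, -1.8]
opening: 0.272
grip_force: 30.0
t: 9.55
eef_pos: [638.7, -32.2, 54.6]
tcp_rot: [3.141, -0.002, 1.669]
ft_force: [4.3, 16.3, -0.8]
opening: 0.271
grip_force: 30.0
```

Zero is found: c=0 at TCP (638.8,-32.0). Opening to about 75 mm.

```bash
python3 -m inch '[[0,0,0,0.65,0,0,1],[0,0,0,1,0,0,1],[0,0,0,1,0,0,1],[0,0,0,1,0,0,1],[0,0,0,1,0,0,1],[0,0,0,1,0,0,1],[0,0,0,1,0,0,1],[0,0,0,1,0,0,1],[0,0,0,0.1,0,0,1],[0,0,0,0,0,0,1],[0,0,0,0,0,0,1]]';  python3 -m inch '[[0,0,0,0,0,0,-1],[0,0,0,0,0,0,-1],[0,0,0,0,0,0,-1],[0,0,0,0,0,0,-1],[0,0,0,0,0,-1,-1],[0,0,0,0,0,-3,-1],[0,0,0,0,0,-4,-1],[0,0,0,0,0,-4,-1],[0,0,0,0,0,-4,-1],[0,0,0,0,0,0,-1],[0,0,0,0,0,0,-1]]'
python3 - <<'E'
from h import *
for n in("top","side"):
    p=cam(n)
    for xy in ([491,206],[474,-191]):
        P=stem(p,np.array(xy),60); q=P[P[:,2]>40]; print(n,len(q),q.mean(0).round(1) if len(q) else 0, q[:,2].max().round(1) if len(q) else 0)
    q=stem(p,np.array([632,43]),60); q=q[q[:,2]>66]; print("tab",q.mean(0).round(1),len(q))
go(491.5,206,214)
E
```

```text
t: 10.92
eef_pos: [631.4, 42.8, 54.7]
tcp_rot: [3.141, 0.0, 1.669]
ft_force: [4.6, 0.9, -2.9]
opening: 0.269
grip_force: 30.0
t: 12.3
eef_pos: [630.6, 42.8, 214.4]
tcp_rot: [-3.141, -0.0, 1.669]
ft_force: [-0.9, -0.6, 0.1]
opening: 0.998
grip_force: 0.0
top 62 [491.8 206.3  83.3] 95.8
top 39 [ 474.6 -190.4   56.3] 63.5
tab [624.3  42.9 516.5] 2175
side 156 [491.2 198.4  65.9] 85.6
side 100 [ 474.1 -197.9   49.3] 55.4
tab [624.7  23.3 345.7] 2942
pos [630.5  42.8 213.5] rot [-3.1397e+00 -3.0000e-04  1.6690e+00] t 12.4 op 0.996 F [ 0.3 -0.5  0.4] shift cm [ 17.6  -12.23  -0.02]
```

```bash
python3 -m inch '[[0,0,0,3.52,-2.42,0,-1],[0,0,0,3.52,-2.42,0,-1],[0,0,0,3.52,-2.42,0,-1],[0,0,0,3.52,-2.42,0,-1],[0,0,0,3.5,-2.42,0,-1],[0,0,0,0,0,0,-1],[0,0,0,0,0,0,-1]]'
python3 -c "
from h import *
go(493,205.5,45)"
```

```text
t: 13.28
eef_pos: [493.6, 205.7, 214.2]
tcp_rot: [-3.141, 0.0, 1.669]
ft_force: [0.5, -0.8, -0.1]
opening: 1.002
grip_force: 0.0
pos [493.6 205.7 214.2] rot [-3.1410e+00  2.0000e-04  1.6694e+00] t 13.28 op 1.002 F [ 0.5 -0.8 -0.1] shift cm [-1.000e-02 -5.000e-02  1.692e+01]
```

```bash
python3 -m inch '[[0,0,0,0,0,4,-1],[0,0,0,0,0,4,-1],[0,0,0,0,0,4,-1],[0,0,0,0,0,3,-0.5],[0,0,0,0,0,1.9,-0.3],[0,0,0,0,0,0,-0.1],[0,0,0,0,0,0,1],[0,0,0,0,0,0,1],[0,0,0,0,0,0,1],[0,0,0,0,0,0,1],[0,0,0,0,0,0,1],[0,0,0,0,0,0,1]]'
python3 -m inch '[[0,0,0,0,0,-1,1],[0,0,0,0,0,-3,1],[0,0,0,0,0,-4,1],[0,0,0,0,0,-4,1],[0,0,0,0,0,0,1],[0,0,0,0,0,0,1]]'
python3 - <<'E'
from h import *
# target: shank centre 20 mm from fixed face -> gauge (0,-50); origin (638.7,-31.7), yaw 5.6deg
a=np.radians(5.6); o=np.array([638.7,-31.7]); print("target",o-50*np.array([-np.sin(a),np.cos(a)]))
t=o-50*np.array([-np.sin(a),np.cos(a)]); go(*t,170)
q=cam("side"); b=cv2.resize(q["img"][0:200,180:380],None,fx=3,fy=3,interpolation=cv2.INTER_CUBIC)
cv2.imwrite("pics/lift1.png",b[...,::-1])
E
```

```text
t: 14.78
eef_pos: [493.4, 206.0, 45.9]
tcp_rot: [3.141, -0.0, 1.669]
ft_force: [-0.3, -0.1, 4.7]
opening: 0.248
grip_force: 30.0
t: 15.52
eef_pos: [492.8, 205.7, 165.1]
tcp_rot: [-3.141, 0.0, 1.669]
ft_force: [1.1, -1.0, -3.0]
opening: 0.247
grip_force: 30.0
target [643.57914499 -81.46137   ]
pos [492.8 205.7 165.1] rot [-3.1407e+00  1.0000e-04  1.6690e+00] t 15.53 op 0.247 F [ 1.1 -1.  -3. ] shift cm [-30.06  12.19  -0.49]
```

View pics/lift1.png

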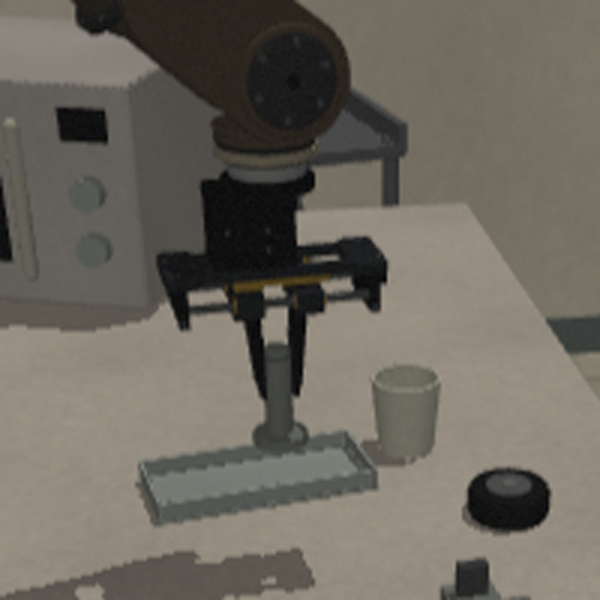

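Opening 23.5 mm means a 24 mm shank, so this is stem_tall_24, hanging upright at (277,400). Carrying it over the gap, about 35 mm from the fixed face.

```bash
python3 -m inch '[[0,0,0,-3.57,1.52,0,1],[0,0,0,-3.57,1.52,0,1],[0,0,0,-3.57,1.52,0,1],[0,0,0,-3.57,1.52,0,1],[0,0,0,-3.57,1.52,0,1],[0,0,0,-3.57,1.52,0,1],[0,0,0,-3.57,1.52,0,1],[0,0,0,-3.57,1.52,0,1],[0,0,0,0,0,0,1],[0,0,0,0,0,0,1],[0,0,0,0,0,0,1]]'
python3 - <<'E'
from h import *
go(642.1,-66.5,60)
for n,s in(("side",np.s_[130:290,280:430]),):
    q=cam(n); b=cv2.resize(q["img"][s],None,fx=4,fy=4,interpolation=cv2.INTER_CUBIC)
    cv2.imwrite("pics/over1.png",b[...,::-1])
E
```

```text
t: 16.95
eef_pos: [641.8, -65.4, 165.2]
tcp_rot: [-3.141, -0.0, 1.67]
ft_force: [-0.4, -0.2, -2.5]
opening: 0.249
grip_force: 30.0
pos [641.8 -65.4 165.2] rot [-3.1407e+00 -5.0000e-04  1.6699e+00] t 16.95 op 0.249 F [-0.4 -0.2 -2.5] shift cm [-0.12  0.02 10.52]
```

View pics/over1.png

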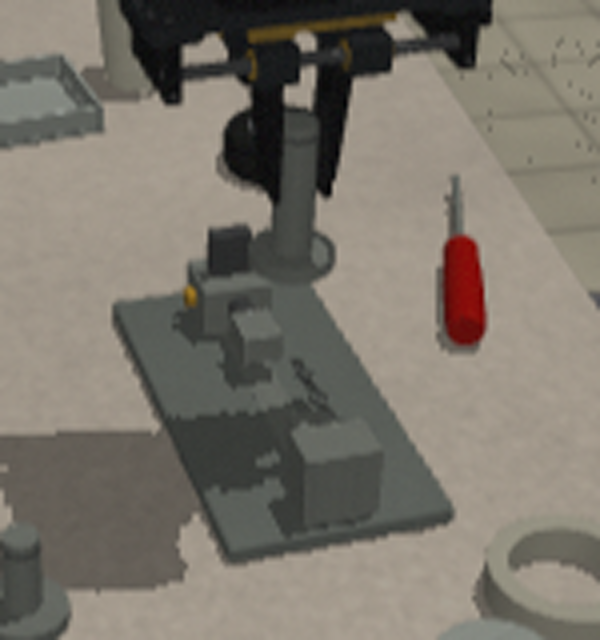

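The stem is over the open gap, between jaw tips at (255,330) and (340,440). Lowering, sliding 16 mm towards the fixed jaw, setting down.

```bash
python3 -m inch '[[0,0,0,0,0,3,1],[0,0,0,0,0,3,1],[0,0,0,0,0,2.5,1],[0,0,0,0,0,1.5,1],[0,0,0,0,0,0.4,1],[0,0,0,0,0,0,1],[0,0,0,0,0,0,1]]'
python3 -m inch '[[0,0,0,-0.4,0,0,1],[0,0,0,-0.4,0,0,1],[0,0,0,-0.4,0,0,1],[0,0,0,-0.4,0,0,1],[0,0,0,0,0,0,1],[0,0,0,0,0,0.15,1],[0,0,0,0,0,0.1,1],[0,0,0,0,0,0,1],[0,0,0,0,0,0,1]]'
```

```text
t: 17.88
eef_pos: [642.8, -66.4, 62.6]
tcp_rot: [3.14, 0.0, 1.669]
ft_force: [-0.1, 0.2, -2.5]
opening: 0.245
grip_force: 30.0
t: 19.0
eef_pos: [643.9, -82.3, 59.1]
tcp_rot: [3.142, -0.0, 1.669]
ft_force: [-0.4, 1.0, -1.5]
opening: 0.249
grip_force: 30.0
```

```bash
python3 -m inch '[[0,0,0,0,0,0.1,1],[0,0,0,0,0,0,1],[0,0,0,0,0,0,0.2],[0,0,0,0,0,0,0],[0,0,0,0,0,0,-0.2],[0,0,0,0,0,0,-0.2],[0,0,0,0,0,0,-0.2],[0,0,0,0,0,-2,-0.2],[0,0,0,0,0,-4,-0.2],[0,0,0,0,0,-4,-1],[0,0,0,0,0,0,-1],[0,0,0,0,0,0,-1]]'
python3 - <<'E'
from h import *
go(631.3,42.8,150)
for n in("top","side"):
    q=cam(n); P=stem(q,np.array([643.5,-82]),16); P=P[P[:,2]<105]
    print(n,[(round(d["score"],2),w(q,d["centre"]).round(1).tolist()) for d in env.find_in(q,"stem_tall_24")[:2]])
E
```

```text
t: 20.5
eef_pos: [643.5, -82.2, 157.5]
tcp_rot: [-3.141, -0.0, 1.669]
ft_force: [0.2, 0.4, -0.4]
opening: 0.861
grip_force: 0.0
pos [643.5 -82.2 157.5] rot [-3.1408e+00 -3.0000e-04  1.6690e+00] t 20.5 op 0.861 F [ 0.2  0.4 -0.4] shift cm [1.256e+01 1.000e-02 7.500e-01]
top [(0.21, [631.9, 29.9, 10.2])]
side [(0.94, [636.7, -88.0, 58.8]), (0.26, [629.2, 20.7, 40.9])]
```

```bash
python3 -m inch '[[0,0,0,4.2,0,0,-1],[0,0,0,4.2,0,0,-1],[0,0,0,4.16,0,0,-1],[0,0,0,0,0,0,-1],[0,0,0,0,0,4,-1],[0,0,0,0,0,4,-0.5],[0,0,0,0,0,1.8,-0.3],[0,0,0,0,0,0.4,-0.2],[0,0,0,0,0,0,-0.2],[0,0,0,0,0,0,1],[0,0,0,0,0,0,1],[0,0,0,0,0,0,1],[0,0,0,0,0,0,1],[0,0,0,0,0,0,1]]'
python3 - <<'E'
from h import *
go(638.8,-32.1,54.7)
q=cam("side"); b=cv2.resize(q["img"][130:290,280:430],None,fx=4,fy=4,interpolation=cv2.INTER_CUBIC)
cv2.imwrite("pics/std1.png",b[...,::-1])
E
```

```text
t: 22.45
eef_pos: [631.5, 42.7, 56.4]
tcp_rot: [-3.141, -0.0, 1.669]
ft_force: [-3.1, -0.6, 5.1]
opening: 0.27
grip_force: 30.0
pos [631.5  42.7  56.4] rot [-3.1414e+00 -1.0000e-04  1.6691e+00] t 22.45 op 0.27 F [-3.1 -0.6  5.1] shift cm [-7.52 -0.    0.17]
```

View pics/std1.png

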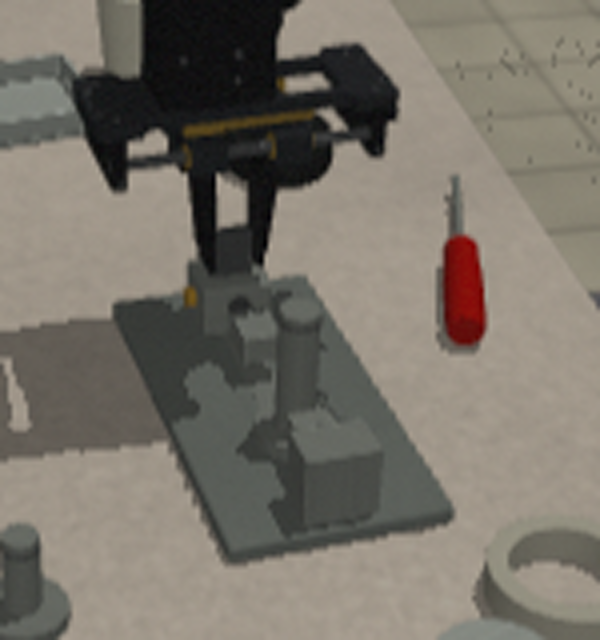

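The stem stands upright between the jaws at (297,350). Closing slowly now.

```bash
python3 -m inch '[[0,0,0,-0.8,0,0,1],[0,0,0,-0.8,0,0,1],[0,0,0,-0.8,0,0,1],[0,0,0,-0.8,0,0,1],[0,0,0,-0.5,0,0,1],[0,0,0,-0.3,0,0,1],[0,0,0,-0.2,0,0,1],[0,0,0,-0.2,0,0,1],[0,0,0,-0.2,0,0,1],[0,0,0,-0.2,0,0,1],[0,0,0,0,0,0,1],[0,0,0,0,0,0,1]]'
python3 -m inch '[[0,0,0,-0.2,0,0,1],[0,0,0,-0.2,0,0,1],[0,0,0,0,0,0,1],[0,0,0,0,0,0,1]]'
```

```text
t: 24.0
eef_pos: [636.2, -4.8, 56.4]
tcp_rot: [-3.141, -0.0, 1.669]
ft_force: [-3.3, 2.3, 6.5]
opening: 0.269
grip_force: 30.0
t: 24.5
eef_pos: [636.5, -8.7, 56.4]
tcp_rot: [-3.141, -0.001, 1.669]
ft_force: [-2.5, 2.5, 5.0]
opening: 0.271
grip_force: 30.0
```

```bash
python3 -m inch '[[0,0,0,-0.1,0,0,1],[0,0,0,-0.1,0,0,1],[0,0,0,0,0,0,1],[0,0,0,0,0,0,1]]'
python3 -m inch '[[0,0,0,-0.1,0,0,1],[0,0,0,-0.1,0,0,1],[0,0,0,0,0,0,1],[0,0,0,0,0,0,1],[0,0,0,0,0,0,1]]'
```

```text
t: 25.0
eef_pos: [636.7, -10.4, 56.4]
tcp_rot: [-3.141, -0.001, 1.669]
ft_force: [-2.9, 4.3, 5.5]
opening: 0.27
grip_force: 30.0
t: 25.62
eef_pos: [636.9, -12.3, 56.4]
tcp_rot: [-3.141, -0.001, 1.669]
ft_force: [-2.3, 6.5, 6.4]
opening: 0.274
grip_force: 30.0
```

```bash
python3 -m inch '[[0,0,0,-0.1,0,0,1],[0,0,0,-0.1,0,0,1],[0,0,0,0,0,0,1],[0,0,0,0,0,0,1],[0,0,0,0,0,0,1],[0,0,0,0,0,0,1],[0,0,0,0,0,0,1],[0,0,0,0,0,0,1]]'
python3 - <<'E'
from h import *
q=cam("side"); b=cv2.resize(q["img"][130:290,280:430],None,fx=4,fy=4,interpolation=cv2.INTER_CUBIC)
cv2.imwrite("pics/g1.png",b[...,::-1])
E
```

```text
t: 26.62
eef_pos: [637.1, -14.1, 56.4]
tcp_rot: [-3.141, -0.001, 1.669]
ft_force: [-3.5, 6.7, 5.9]
opening: 0.269
grip_force: 30.0
```

View pics/g1.png

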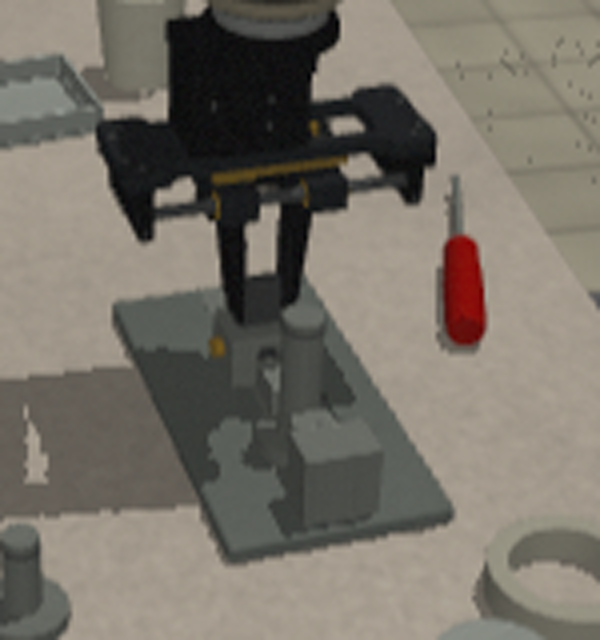

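```bash
python3 -m inch '[[0,0,0,-0.1,0,0,1],[0,0,0,0,0,0,1],[0,0,0,0,0,0,1],[0,0,0,0,0,0,1],[0,0,0,0,0,0,1]]'; python3 -m inch '[[0,0,0,0.3,0,0,1],[0,0,0,0.5,0,0,1],[0,0,0,1,0,0,1],[0,0,0,1,0,0,1],[0,0,0,1,0,0,1],[0,0,0,1,0,0,1],[0,0,0,0.7,0,0,1],[0,0,0,0.3,0,0,1],[0,0,0,0,0,0,1],[0,0,0,0,0,0,-0.2],[0,0,0,0,0,0,-0.2],[0,0,0,0,0,0,-0.2],[0,0,0,0,0,-2,-0.2],[0,0,0,0,0,-4,-0.2],[0,0,0,0,0,-4,-0.2],[0,0,0,0,0,0,-0.2],[0,0,0,0,0,0,-0.2]]'
python3 - <<'E'
from h import *
a=np.radians(5.6); yd=np.array([-np.sin(a),np.cos(a)]); o=np.array([638.7,-31.7]); go(*(o-58*yd),57)
q=cam("side"); P=stem(q,np.array([644,-90]),60)
Q=P[(P[:,2]>68)&(P[:,2]<110)]; print("stem top",len(Q),Q.mean(0).round(1))
q=cam("top"); P=stem(q,np.array([644,-90]),60)
Q=P[(P[:,2]>80)&(P[:,2]<115)]; print("stem top",len(Q),Q.mean(0).round(1))
E
```

```text
t: 27.3
eef_pos: [637.2, -15.0, 56.4]
tcp_rot: [-3.141, -0.001, 1.669]
ft_force: [-3.7, 7.7, 6.4]
opening: 0.274
grip_force: 30.0
t: 29.42
eef_pos: [631.4, 41.7, 155.5]
tcp_rot: [-3.141, -0.0, 1.669]
ft_force: [-0.3, -0.5, -0.3]
opening: 0.6
grip_force: 0.0
pos [631.4  41.7 155.5] rot [-3.1409e+00 -1.0000e-04  1.6690e+00] t 29.43 op 0.6 F [-0.3 -0.5 -0.3] shift cm [-1.318e+01  1.000e-02  9.850e+00]
stem top 167 [641.3 -95.1  86. ]
stem top 57 [642.4 -85.8 100.1]
```

```bash
python3 -m inch '[[0,0,0,-4.4,0,0,-0.2],[0,0,0,-4.4,0,0,-0.2],[0,0,0,-4.38,0,0,-0.2],[0,0,0,0,0,0,-0.2],[0,0,0,0,0,4,-0.2],[0,0,0,0,0,4,-0.2],[0,0,0,0,0,1.4,-0.2],[0,0,0,0,0,0.3,-0.2],[0,0,0,0,0,0,0.2],[0,0,0,0,0,0,1],[0,0,0,0,0,0,1],[0,0,0,0,0,0,1],[0,0,0,0,0,0,1],[0,0,0,0,0,0,1]]'
python3 -m inch '[[0,0,0,0,0,-0.15,1],[0,0,0,0.5,0,0,1],[0,0,0,0.5,0,0,1],[0,0,0,0.5,0,0,1],[0,0,0,0.5,0,0,1],[0,0,0,0,0,0,1],[0,0,0,0,0,-2,1],[0,0,0,0,0,-4,1],[0,0,0,0,0,-4,1],[0,0,0,0,0,0,1],[0,0,0,0,0,0,1]]'
python3 - <<'E'
from h import *
go(480,359,150)
E
```

```text
t: 31.28
eef_pos: [644.7, -89.5, 59.6]
tcp_rot: [3.141, 0.0, 1.669]
ft_force: [-1.2, 0.2, 5.7]
opening: 0.25
grip_force: 30.0
t: 32.65
eef_pos: [642.2, -69.5, 159.8]
tcp_rot: [-3.141, -0.0, 1.669]
ft_force: [-0.2, -0.2, -2.8]
opening: 0.246
grip_force: 30.0
pos [642.2 -69.5 159.8] rot [-3.1406e+00 -4.0000e-04  1.6689e+00] t 32.65 op 0.246 F [-0.2 -0.2 -2.8] shift cm [ 44.24 -11.94   1.01]
```

```bash
python3 -m inch '[[0,0,0,3.98,-1.44,0,1],[0,0,0,3.98,-1.44,0,1],[0,0,0,3.98,-1.44,0,1],[0,0,0,3.98,-1.44,0,1],[0,0,0,3.98,-1.44,0,1],[0,0,0,3.98,-1.44,0,1],[0,0,0,3.98,-1.44,0,1],[0,0,0,3.98,-1.44,0,1],[0,0,0,3.98,-1.44,0,1],[0,0,0,3.98,-1.44,0,1],[0,0,0,4,-1.44,0,1],[0,0,0,0,0,0,1],[0,0,0,0,0,0,1]]'
python3 - <<'E'
from h import *
go(441.6,351,53)
for n in("top","side"):
    q=cam(n); C=cloud(q).reshape(-1,3); m=(abs(C[:,0]-480)<140)&(abs(C[:,1]-358)<90)&(C[:,2]>12)&(C[:,2]<30)
    print(n,m.sum(),cv2.minAreaRect(C[m][:,:2].astype(np.float32)))
b=cv2.resize(q["img"][60:210,200:350],None,fx=4,fy=4,interpolation=cv2.INTER_CUBIC)
cv2.imwrite("pics/tray1.png",b[...,::-1])
E
```

```text
t: 34.28
eef_pos: [441.8, 350.3, 159.6]
tcp_rot: [-3.14, 0.001, 1.669]
ft_force: [0.7, -1.0, -1.4]
opening: 0.248
grip_force: 30.0
pos [441.8 350.3 159.6] rot [-3.1400e+00  1.0000e-03  1.6694e+00] t 34.27 op 0.248 F [ 0.7 -1.  -1.4] shift cm [ 0.08  0.   10.66]
top 235 ((502.1251525878906, 348.8537902832031), (266.74566650390625, 117.52002716064453), 12.747093200683594)
side 365 ((494.8947448730469, 355.6272277832031), (257.13836669921875, 110.22010803222656), 10.445137977600098)
```

View pics/tray1.png

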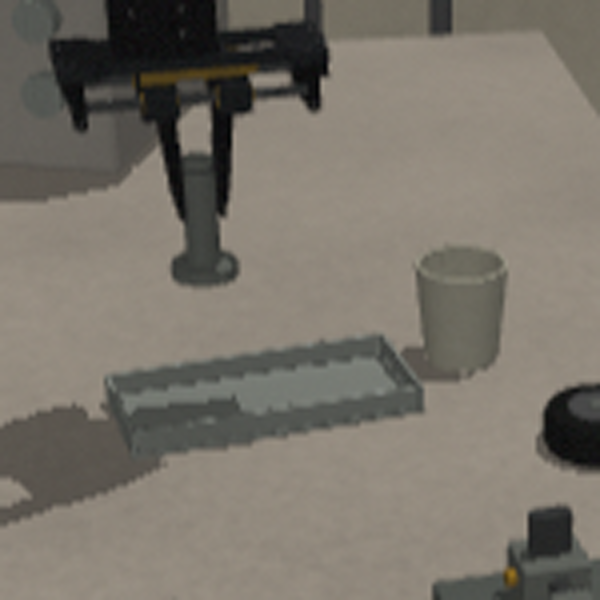

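The stem hangs at (205,220) above the left part of the tray, so I'm lowering it.

```bash
python3 -m inch '[[0,0,0,0.08,0,3,1],[0,0,0,0,0,3.5,1],[0,0,0,0,0,2.5,1],[0,0,0,0,0,1.3,1],[0,0,0,0,0,0.3,1],[0,0,0,0,0,0,1],[0,0,0,0,0,0,1]]'
python3 -m inch '[[0,0,0,0,0,0.15,1],[0,0,0,0,0,0,1],[0,0,0,0,0,0,1]]'
```

```text
t: 35.25
eef_pos: [442.4, 351.8, 55.5]
tcp_rot: [3.14, -0.001, 1.669]
ft_force: [0.5, -0.4, -2.6]
opening: 0.251
grip_force: 30.0
t: 35.62
eef_pos: [442.0, 351.6, 53.2]
tcp_rot: [3.141, -0.0, 1.669]
ft_force: [-0.1, -0.7, -2.7]
opening: 0.246
grip_force: 30.0
```

Release, rise, and look at tray and the short stem again.

```bash
python3 -m inch '[[0,0,0,0,0,0.12,1],[0,0,0,0,0,0,1],[0,0,0,0,0,0,0.2],[0,0,0,0,0,0,0],[0,0,0,0,0,0,-0.2],[0,0,0,0,0,0,-0.2],[0,0,0,0,0,-2,-0.2],[0,0,0,0,0,-4,-0.2],[0,0,0,0,0,-4,-0.2],[0,0,0,0,0,-4,-0.2],[0,0,0,0,-4,0,-0.2],[0,0,0,0,0,0,-1],[0,0,0,0,0,0,-1]]'
python3 - <<'E'
from h import *
for n in("top","side"):
    q=cam(n)
    for xy in ([442,351],[474,-191]):
        P=stem(q,np.array(xy),60); P=P[P[:,2]<105]; k=P[P[:,2]>35]; print(n,xy,len(k),k.mean(0).round(1) if len(k) else 0, np.percentile(k[:,2],98).round(1) if len(k) else 0)
    print([(round(d["score"],2),w(q,d["centre"]).round(1).tolist()) for t in("stem_tall_24","stem_short_20") for d in env.find_in(q,t)[:2]])
go(475,-191.5,200)
E
```

```text
t: 37.25
eef_pos: [402.6, 347.8, 192.1]
tcp_rot: [3.141, -0.0, 1.669]
ft_force: [-0.9, 0.0, 0.4]
opening: 0.757
grip_force: 0.0
top [442, 351] 60 [441.2 348.1  77.9] 97.8
top [474, -191] 23 [ 427.5 -161.9   55.1] 63.1
[(0.51, [441.9, 349.8, 12.2]), (0.56, [638.7, 428.6, 39.8]), (0.44, [423.0, -156.1, 8.7])]
side [442, 351] 150 [440.  344.3  64.3] 88.3
side [474, -191] 83 [ 425.7 -169.4   46.7] 53.7
[(0.54, [440.4, 346.8, 38.5]), (0.84, [419.1, -173.4, 6.5]), (0.75, [709.2, 235.6, 27.0])]
pos [402.5 347.6 191.6] rot [-3.1412e+00  2.0000e-04  1.6686e+00] t 37.55 op 0.978 F [-1.2  0.1  0.3] shift cm [-54.36   1.95  -0.83]
```

The tall stem stands in the tray. The short stem has been knocked aside to about (420,-160), still upright. I'll fit it again.

Run:
```python
from h import *
for n in("top","side"):
    q=cam(n); P=stem(q,np.array([421,-163]),55); z=P[:,2]
    k=P[(z>18)]; print(n,"shank",circ(k).round(1)); k=P[z>(54 if n=="top" else 48)]; print("top",k.mean(0).round(1),np.ptp(k,axis=0).round(1))
    k=P[(z>7)&(z<13)&(np.hypot(P[:,0]-421,P[:,1]+163)<32)]; print("fl",k.min(0).round(),k.max(0).round(),circ(k).round(1),len(k))
    for t in("nut_a",): print([(round(d["score"],2),w(q,d["centre"]).round(1).tolist()) for d in env.find_in(q,t)[:3]])
b=cv2.resize(q["img"][180:390,200:350],None,fx=2.7,fy=2.7,interpolation=cv2.INTER_CUBIC)
cv2.imwrite("pics/short.png",b[...,::-1])
```

```text
top shank [ 424.  -159.6    8. ]
top [ 424.9 -160.6   57.3] [18.1 15.3 10.7]
fl [ 393. -194.    7.] [ 449. -138.   13.] [ 422.4 -162.3   19.4] 88
[(0.6, [399.1, 72.0, 10.9]), (0.5, [400.8, -99.7, 12.7])]
side shank [ 423.8 -165.1    8.4]
top [ 423.3 -166.    51.7] [18.3 22.7  6.4]
fl [ 400. -189.    7.] [ 446. -146.   13.] [ 425.1 -159.4   17.3] 82
[(0.57, [400.3, 58.1, 12.0])]
```

View pics/short.png

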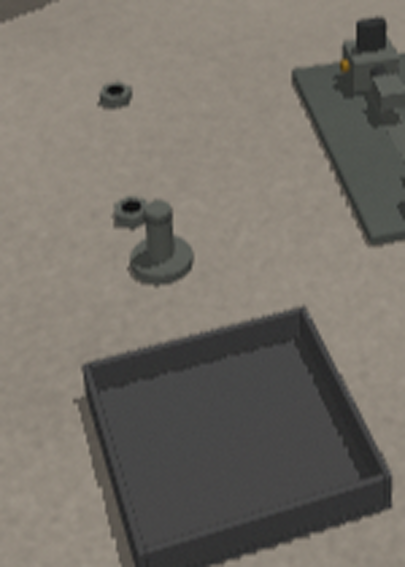

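The short stem stands at (160,245) in the crop, and the nut is clear at (130,210). Moving to it.

```bash
python3 -m inch '[[0,0,0,-3.92,2,0,-1],[0,0,0,-3.92,2,0,-1],[0,0,0,-3.92,1,0,-1],[0,0,0,-3.92,0,0,-1],[0,0,0,-3.92,0,0,-1],[0,0,0,-3.92,0,0,-1],[0,0,0,-3.92,0,0,-1],[0,0,0,-3.92,0,0,-1],[0,0,0,-3.92,0,0,-1],[0,0,0,-3.92,-2,0,-1],[0,0,0,-3.92,-2,0,-1],[0,0,0,-3.92,-2,0,-1],[0,0,0,-3.96,-1.8,0,-1],[0,0,0,0,0,0,-0.4],[0,0,0,0,0,0,-0.4]]'
python3 -c "
from h import *
go(425,-162.5,21)"
```

```text
t: 39.62
eef_pos: [424.4, -162.4, 191.9]
tcp_rot: [3.141, -0.0, 1.668]
ft_force: [1.2, 0.2, 0.1]
opening: 0.845
grip_force: 0.0
pos [ 424.4 -162.4  191.9] rot [ 3.1415e+00 -2.0000e-04  1.6683e+00] t 39.62 op 0.845 F [1.2 0.2 0.1] shift cm [-0.02  0.06 17.09]
```

```bash
python3 -m inch '[[0,0,0,0,0.06,4,-0.3],[0,0,0,0,0,4,-0.3],[0,0,0,0,0,4,-0.3],[0,0,0,0,0,3,-0.3],[0,0,0,0,0,1.6,-0.3],[0,0,0,0,0,0.3,-0.3],[0,0,0,0,0,0,-0.1],[0,0,0,0,0,0,0.2],[0,0,0,0,0,0,1],[0,0,0,0,0,0,1],[0,0,0,0,0,0,1],[0,0,0,0,0,0,1],[0,0,0,0,0,0,1]]'
python3 -m inch '[[0,0,0,0,0,-1,1],[0,0,0,0,0,-3,1],[0,0,0,0,0,-4,1],[0,0,0,0,0,-4,1],[0,0,0,0,0,0,1],[0,0,0,0,0,0,1]]'
python3 - <<'E'
from h import *
a=np.radians(5.6); yd=np.array([-np.sin(a),np.cos(a)]); o=np.array([638.7,-31.7]); go(*(o-35*yd),140)
q=cam("side"); b=cv2.resize(q["img"][100:300,200:350],None,fx=3,fy=3,interpolation=cv2.INTER_CUBIC)
cv2.imwrite("pics/lift2.png",b[...,::-1])
E
```

```text
t: 41.25
eef_pos: [425.0, -162.6, 23.1]
tcp_rot: [3.141, 0.0, 1.669]
ft_force: [-2.1, -1.0, 4.3]
opening: 0.202
grip_force: 30.0
t: 42.0
eef_pos: [424.5, -162.3, 142.4]
tcp_rot: [-3.141, -0.0, 1.669]
ft_force: [0.3, -0.2, -3.0]
opening: 0.204
grip_force: 30.0
pos [ 424.5 -162.3  142.4] rot [-3.141e+00 -5.000e-04  1.669e+00] t 42.0 op 0.204 F [ 0.3 -0.2 -3. ] shift cm [ 7.4  22.6   0.23]
```

View pics/lift2.png

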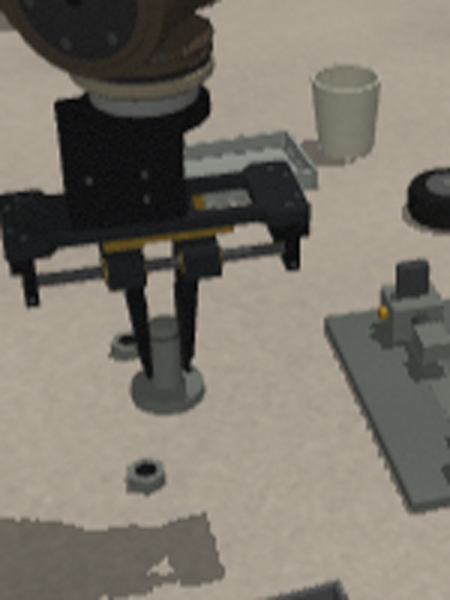

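Opening 19.3 mm means a 20 mm shank: stem_short_20. Carrying it to the gap.

```bash
python3 -m inch '[[0,0,0,1.24,3.77,0,1],[0,0,0,1.23,3.77,0,1],[0,0,0,1.23,3.77,0,1],[0,0,0,1.23,3.77,0,1],[0,0,0,1.23,3.77,0,1],[0,0,0,1.24,3.75,0,1],[0,0,0,0,0,0,1],[0,0,0,0,0,0,1]]'
python3 -c "
from h import *
go(642.1,-66.5,37)"
```

```text
t: 43.05
eef_pos: [641.5, -66.7, 141.2]
tcp_rot: [-3.139, -0.001, 1.669]
ft_force: [-0.8, 0.0, -2.9]
opening: 0.208
grip_force: 30.0
pos [641.5 -66.7 141.2] rot [-3.1385e+00 -9.0000e-04  1.6692e+00] t 43.05 op 0.208 F [-0.8  0.  -2.9] shift cm [1.000e-02 9.000e-02 1.042e+01]
```

```bash
python3 -m inch '[[0,0,0,0,0.08,3,1],[0,0,0,0,0,3,1],[0,0,0,0,0,2.5,1],[0,0,0,0,0,1.5,1],[0,0,0,0,0,0.35,1],[0,0,0,0,0,0,1],[0,0,0,0,0,0,1]]'
python3 -m inch '[[0,0,0,-0.4,0,0,1],[0,0,0,-0.4,0,0,1],[0,0,0,-0.4,0,0,1],[0,0,0,-0.4,0,0,1],[0,0,0,0,0,0,1],[0,0,0,0,0,0.1,1],[0,0,0,0,0,0,1],[0,0,0,0,0,0,1]]'
```

```text
t: 43.92
eef_pos: [643.8, -66.8, 40.4]
tcp_rot: [3.14, 0.0, 1.669]
ft_force: [0.5, -0.0, -2.2]
opening: 0.204
grip_force: 30.0
t: 44.92
eef_pos: [645.1, -82.5, 38.6]
tcp_rot: [3.141, 0.0, 1.669]
ft_force: [-0.8, 0.1, -2.5]
opening: 0.207
grip_force: 30.0
```

```bash
python3 -m inch '[[0,0,0,0,0,0.2,1],[0,0,0,0,0,0.1,1],[0,0,0,0,0,0,1],[0,0,0,0,0,0,1]]'
```

```text
t: 45.42
eef_pos: [645.0, -82.6, 35.4]
tcp_rot: [3.142, -0.0, 1.669]
ft_force: [-0.3, 0.5, -2.7]
opening: 0.208
grip_force: 30.0
```

```bash
python3 -m inch '[[0,0,0,0,0,0.06,1],[0,0,0,0,0,0,1],[0,0,0,0,0,0,0.2],[0,0,0,0,0,0,0],[0,0,0,0,0,0,-0.2],[0,0,0,0,0,0,-0.2],[0,0,0,0,0,0,-0.2],[0,0,0,0,0,-2,-0.2],[0,0,0,0,0,-4,-0.2],[0,0,0,0,0,-4,-0.2],[0,0,0,0,0,-1,-0.2],[0,0,0,0,0,0,-0.2],[0,0,0,0,0,0,-0.2]]'
python3 - <<'E'
from h import *
go(631.4,41.8,56)
q=cam("side"); b=cv2.resize(q["img"][180:290,300:410],None,fx=5,fy=5,interpolation=cv2.INTER_CUBIC)
cv2.imwrite("pics/std2.png",b[...,::-1])
E
```

```text
t: 47.05
eef_pos: [644.4, -82.5, 143.7]
tcp_rot: [-3.14, -0.001, 1.669]
ft_force: [1.2, 0.1, 0.0]
opening: 0.596
grip_force: 0.0
pos [644.4 -82.5 143.7] rot [-3.1399e+00 -7.0000e-04  1.6690e+00] t 47.05 op 0.596 F [1.2 0.1 0. ] shift cm [12.49 -0.06  8.78]
```

View pics/std2.png

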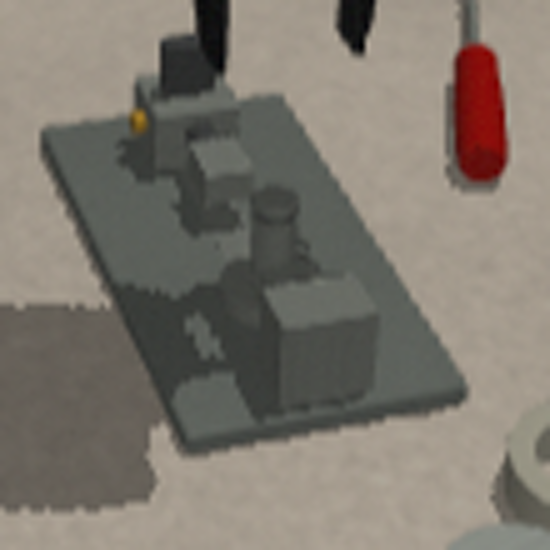

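The short stem stands upright on the jaw axis at (273,235). Pinching the tab.

```bash
python3 -m inch '[[0,0,0,4.2,0,0,-0.2],[0,0,0,4.2,0,0,-0.2],[0,0,0,4.1,0,0,-0.2],[0,0,0,0,0,0,-0.2],[0,0,0,0,0,4,-0.2],[0,0,0,0,0,3,-0.2],[0,0,0,0,0,1.5,-0.2],[0,0,0,0,0,0.3,-0.2],[0,0,0,0,0,0,-0.2],[0,0,0,0,0,0,1],[0,0,0,0,0,0,1],[0,0,0,0,0,0,1],[0,0,0,0,0,0,1],[0,0,0,0,0,0,1]]'
python3 -m inch '[[0,0,0,-0.8,0,0,1],[0,0,0,-0.8,0,0,1],[0,0,0,-0.8,0,0,1],[0,0,0,-0.8,0,0,1],[0,0,0,-0.6,0,0,1],[0,0,0,-0.3,0,0,1],[0,0,0,-0.2,0,0,1],[0,0,0,-0.2,0,0,1],[0,0,0,-0.2,0,0,1],[0,0,0,-0.2,0,0,1],[0,0,0,0,0,0,1],[0,0,0,0,0,0,1]]'
```

```text
t: 48.85
eef_pos: [631.6, 41.8, 57.0]
tcp_rot: [-3.139, -0.0, 1.669]
ft_force: [-6.3, -1.5, 5.5]
opening: 0.271
grip_force: 30.0
t: 50.35
eef_pos: [636.3, -6.6, 57.0]
tcp_rot: [-3.139, -0.001, 1.669]
ft_force: [-6.0, 2.2, 5.4]
opening: 0.271
grip_force: 30.0
```

```bash
python3 -m inch '[[0,0,0,-0.2,0,0,1],[0,0,0,-0.2,0,0,1],[0,0,0,-0.1,0,0,1],[0,0,0,-0.1,0,0,1],[0,0,0,0,0,0,1],[0,0,0,0,0,0,1]]'
python3 -m inch '[[0,0,0,-0.1,0,0,1],[0,0,0,-0.1,0,0,1],[0,0,0,0,0,0,1],[0,0,0,0,0,0,1]]'
python3 -m inch '[[0,0,0,-0.1,0,0,1],[0,0,0,-0.1,0,0,1],[0,0,0,0,0,0,1],[0,0,0,0,0,0,1],[0,0,0,0,0,0,1],[0,0,0,0,0,0,1]]'
```

```text
t: 51.1
eef_pos: [636.9, -12.4, 57.0]
tcp_rot: [-3.139, -0.001, 1.669]
ft_force: [-6.0, 3.1, 5.7]
opening: 0.271
grip_force: 30.0
t: 51.6
eef_pos: [637.1, -14.2, 57.0]
tcp_rot: [-3.139, -0.001, 1.669]
ft_force: [-6.1, 4.2, 6.1]
opening: 0.271
grip_force: 30.0
t: 52.35
eef_pos: [637.2, -16.0, 57.0]
tcp_rot: [-3.139, -0.001, 1.669]
ft_force: [-6.2, 5.3, 6.0]
opening: 0.272
grip_force: 30.0
```

```bash
python3 -m inch '[[0,0,0,-0.1,0,0,1],[0,0,0,-0.1,0,0,1],[0,0,0,-0.1,0,0,1],[0,0,0,0,0,0,1],[0,0,0,0,0,0,1],[0,0,0,0,0,0,1],[0,0,0,0,0,0,1],[0,0,0,0,0,0,1]]'
python3 - <<'E'
from h import *
q=cam("side"); b=cv2.resize(q["img"][180:290,300:410],None,fx=5,fy=5,interpolation=cv2.INTER_CUBIC)
cv2.imwrite("pics/g2.png",b[...,::-1])
E
```

```text
t: 53.35
eef_pos: [637.5, -18.8, 57.0]
tcp_rot: [-3.139, -0.002, 1.669]
ft_force: [-5.7, 7.0, 7.0]
opening: 0.272
grip_force: 30.0
```

View pics/g2.png

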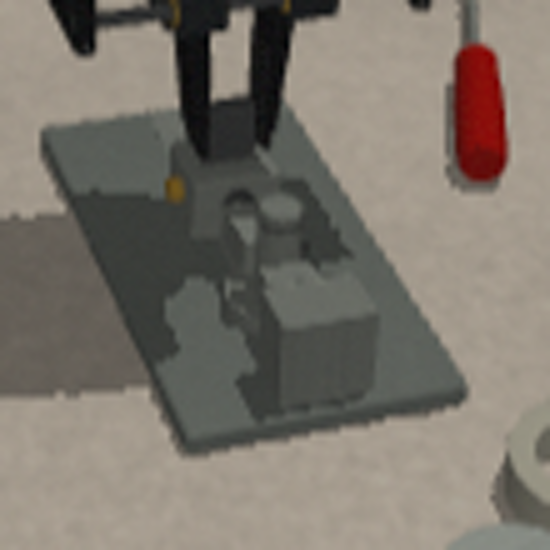

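Force and travel agree with a pressed stem: c≈13 mm, plunger about 6.8 mm. Opening again and fetching it.

```bash
python3 -m inch '[[0,0,0,0.3,0,0,1],[0,0,0,0.5,0,0,1],[0,0,0,1,0,0,1],[0,0,0,1,0,0,1],[0,0,0,1,0,0,1],[0,0,0,1,0,0,1],[0,0,0,0.8,0,0,1],[0,0,0,0.4,0,0,1],[0,0,0,0,0,0,1],[0,0,0,0,0,0,-0.2],[0,0,0,0,0,0,-0.2],[0,0,0,0,0,0,-0.2],[0,0,0,0,0,-2,-0.2],[0,0,0,0,0,-4,-0.2],[0,0,0,0,0,-3,-0.2],[0,0,0,0,0,0,-0.2],[0,0,0,0,0,0,-0.2]]'
python3 - <<'E'
from h import *
a=np.radians(5.6); yd=np.array([-np.sin(a),np.cos(a)]); o=np.array([638.7,-31.7]); go(*(o-59.5*yd),37)
q=cam("top"); P=stem(q,np.array([644,-91]),60)
Q=P[(P[:,2]>62)&(P[:,2]<115)]; print("stem top",len(Q),Q.mean(0).round(1))
E
```

```text
t: 55.52
eef_pos: [632.5, 39.8, 146.0]
tcp_rot: [-3.141, -0.0, 1.669]
ft_force: [-0.5, 0.2, -1.0]
opening: 0.6
grip_force: 0.0
pos [632.5  39.8 146. ] rot [-3.1407e+00 -2.0000e-04  1.6689e+00] t 55.52 op 0.6 F [-0.5  0.2 -1. ] shift cm [-13.13  -0.08  10.9 ]
stem top 40 [643.3 -99.   67.1]
```

Run:
```python
from h import *
q=cam("top"); P=stem(q,np.array([644,-91]),60)
for lo in(66,69,71):
    Q=P[(P[:,2]>lo)&(P[:,2]<110)]; print(lo,len(Q),Q.mean(0).round(1),Q.min(0).round(1),Q.max(0).round(1))
```

```text
66 26 [644.  -88.9  69.5] [634.9 -95.5  66.1] [653.2 -80.1  74.1]
69 15 [644.4 -89.   71.2] [634.9 -95.4  69.3] [653.1 -80.1  74.1]
71 7 [645.  -86.1  72.5] [640.6 -95.1  71.2] [646.9 -80.1  74.1]
```

```bash
python3 -m inch '[[0,0,0,-4.3,0,0,-0.2],[0,0,0,-4.35,0.05,0,-0.2],[0,0,0,-4.35,0,0,-0.2],[0,0,0,0,0,0,-0.2],[0,0,0,0,0,4,-0.2],[0,0,0,0,0,3.5,-0.2],[0,0,0,0,0,2,-0.2],[0,0,0,0,0,0.4,-0.2],[0,0,0,0,0,0,0.2],[0,0,0,0,0,0,1],[0,0,0,0,0,0,1],[0,0,0,0,0,0,1],[0,0,0,0,0,0,1],[0,0,0,0,0,0,1]]'
python3 -m inch '[[0,0,0,0,0,-0.12,1],[0,0,0,0.5,0,0,1],[0,0,0,0.5,0,0,1],[0,0,0,0.5,0,0,1],[0,0,0,0.5,0,0,1],[0,0,0,0,0,0,1],[0,0,0,0,0,-2,1],[0,0,0,0,0,-4,1],[0,0,0,0,0,-4,1],[0,0,0,0,0,0,1],[0,0,0,0,0,0,1]]'
python3 - <<'E'
from h import *
go(454.5,-349,150)
for n in("top","side"):
    q=cam(n); C=cloud(q).reshape(-1,3); m=(abs(C[:,0]-455)<110)&(abs(C[:,1]+348)<110)&(C[:,2]>18)&(C[:,2]<38)
    print(n,m.sum(),cv2.minAreaRect(C[m][:,:2].astype(np.float32)))
b=cv2.resize(q["img"][100:300,270:420],None,fx=3,fy=3,interpolation=cv2.INTER_CUBIC)
cv2.imwrite("pics/lift3.png",b[...,::-1])
E
```

```text
t: 57.38
eef_pos: [646.2, -89.6, 48.1]
tcp_rot: [3.141, 0.0, 1.669]
ft_force: [-0.6, 0.1, 4.4]
opening: 0.206
grip_force: 30.0
t: 58.75
eef_pos: [643.7, -69.6, 148.2]
tcp_rot: [-3.141, -0.0, 1.669]
ft_force: [-0.6, 0.0, -2.6]
opening: 0.202
grip_force: 30.0
pos [643.7 -69.6 148.2] rot [-3.1406e+00 -4.0000e-04  1.6689e+00] t 58.75 op 0.202 F [-0.6  0.  -2.6] shift cm [-25.95 -21.57  -0.17]
top 429 ((455.83502197265625, -349.12469482421875), (160.73361206054688, 162.71929931640625), 10.470561981201172)
side 1450 ((456.418701171875, -351.8151550292969), (160.21746826171875, 163.61962890625), 10.701272964477539)
```

View pics/lift3.png

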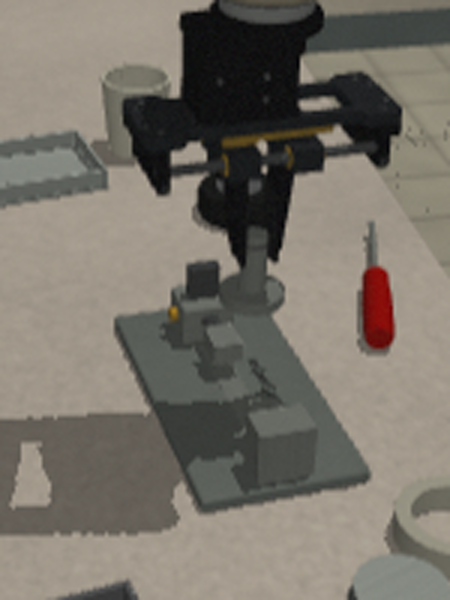

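```bash
python3 -m inch '[[0,0,0,-2.9,-2.37,0,1],[0,0,0,-2.9,-2.37,0,1],[0,0,0,-2.9,-2.37,0,1],[0,0,0,-2.9,-2.37,0,1],[0,0,0,-2.9,-2.37,0,1],[0,0,0,-2.9,-2.37,0,1],[0,0,0,-2.9,-2.37,0,1],[0,0,0,-2.9,-2.37,0,1],[0,0,0,-2.87,-2.37,0,1],[0,0,0,0,0,0,1],[0,0,0,0,0,0,1]]'
python3 -m inch '[[0,0,0,0,0,4,1],[0,0,0,0,0,3,1],[0,0,0,0,0,2,1],[0,0,0,0,0,1,1],[0,0,0,0,0,0.4,1],[0,0,0,0,0,0,1],[0,0,0,0,0,0,1]]'
```

```text
t: 60.22
eef_pos: [457.4, -349.6, 148.2]
tcp_rot: [-3.141, -0.001, 1.669]
ft_force: [-0.5, -0.1, -2.5]
opening: 0.205
grip_force: 30.0
t: 61.1
eef_pos: [457.8, -350.1, 45.7]
tcp_rot: [3.141, 0.001, 1.669]
ft_force: [0.0, 0.0, -2.6]
opening: 0.198
grip_force: 30.0
```

```bash
python3 -m inch '[[0,0,0,0,0,0.2,1],[0,0,0,0,0,0,1],[0,0,0,0,0,0,1]]'
python3 -m inch '[[0,0,0,0,0,0.06,1],[0,0,0,0,0,0,1],[0,0,0,0,0,0,1]]'
```

```text
t: 61.48
eef_pos: [457.5, -350.0, 43.1]
tcp_rot: [3.142, -0.0, 1.669]
ft_force: [0.5, 0.4, -1.8]
opening: 0.203
grip_force: 30.0
t: 61.85
eef_pos: [457.5, -350.0, 42.4]
tcp_rot: [3.142, -0.0, 1.669]
ft_force: [-0.3, -0.6, -2.5]
opening: 0.199
grip_force: 30.0
```

```bash
python3 -m inch '[[0,0,0,0,0,0.1,1],[0,0,0,0,0,0,1],[0,0,0,0,0,0,0.2],[0,0,0,0,0,0,0],[0,0,0,0,0,0,-0.2],[0,0,0,0,0,0,-0.2],[0,0,0,0,0,-2,-0.2],[0,0,0,0,0,-4,-0.2],[0,0,0,0,0,-4,-0.2],[0,0,0,0,0,-1.5,-0.2],[0,0,0,0,0,0,-0.2],[0,0,0,0,0,0,-0.2]]'
python3 - <<'E'
from h import *
go(632.0,40.5,156)
for n in("top","side"):
    q=cam(n); P=stem(q,np.array([457,-350]),40); k=P[(P[:,2]>36)&(P[:,2]<100)]; print(n,len(k),k.mean(0).round(1),np.percentile(k[:,2],98).round(1))
E
```

```text
t: 63.35
eef_pos: [457.1, -349.6, 155.0]
tcp_rot: [-3.14, -0.002, 1.669]
ft_force: [-0.5, -0.2, -0.2]
opening: 0.599
grip_force: 0.0
pos [ 457.1 -349.6  155. ] rot [-3.1403e+00 -1.6000e-03  1.6690e+00] t 63.35 op 0.599 F [-0.5 -0.2 -0.2] shift cm [37.11 21.24 -0.06]
top 42 [ 456.2 -346.2   58.1] 67.4
side 179 [ 456.2 -355.2   51.5] 60.1
```

The short stem stands in the box. Back to the tab to shut the caliper.

```bash
python3 -m inch '[[0,0,0,3.71,2.12,0,-0.2],[0,0,0,3.71,2.12,0,-0.2],[0,0,0,3.71,2.12,0,-0.2],[0,0,0,3.71,2.12,0,-0.2],[0,0,0,3.71,2.12,0,-0.2],[0,0,0,3.71,2.12,0,-0.2],[0,0,0,3.71,2.12,0,-0.2],[0,0,0,3.71,2.12,0,-0.2],[0,0,0,3.71,2.12,0,-0.2],[0,0,0,3.71,2.12,0,-0.2],[0,0,0,0,0,0,-0.2],[0,0,0,0,0,0,-0.2]]'
python3 -c "
from h import *
go(632.3,40.3,56.5)"
```

```text
t: 64.95
eef_pos: [631.6, 39.7, 155.5]
tcp_rot: [-3.14, -0.0, 1.669]
ft_force: [-0.1, -0.6, 0.3]
opening: 0.6
grip_force: 0.0
pos [631.6  39.7 155.5] rot [-3.1400e+00 -2.0000e-04  1.6693e+00] t 64.95 op 0.6 F [-0.1 -0.6  0.3] shift cm [0.05 0.1  9.9 ]
```

```bash
python3 -m inch '[[0,0,0,0.05,0.08,4,-0.2],[0,0,0,0,0,4,-0.2],[0,0,0,0,0,1.4,-0.2],[0,0,0,0,0,0.4,-0.2],[0,0,0,0,0,0,-0.2],[0,0,0,0,0,0,1],[0,0,0,0,0,0,1],[0,0,0,0,0,0,1],[0,0,0,0,0,0,1],[0,0,0,0,0,0,1]]'
python3 -m inch '[[0,0,0,-1,0,0,1],[0,0,0,-1,0,0,1],[0,0,0,-1,0,0,1],[0,0,0,-1,0,0,1],[0,0,0,-1,0,0,1],[0,0,0,-0.8,0,0,1],[0,0,0,-0.5,0,0,1],[0,0,0,-0.3,0,0,1],[0,0,0,-0.2,0,0,1],[0,0,0,-0.2,0,0,1],[0,0,0,0,0,0,1],[0,0,0,0,0,0,1]]'
```

```text
t: 66.2
eef_pos: [631.7, 40.5, 58.6]
tcp_rot: [-3.139, -0.0, 1.669]
ft_force: [-5.9, -0.9, 6.0]
opening: 0.271
grip_force: 30.0
t: 67.7
eef_pos: [638.5, -28.8, 58.6]
tcp_rot: [-3.139, -0.001, 1.669]
ft_force: [-5.5, 1.5, 5.3]
opening: 0.269
grip_force: 30.0
```

```bash
python3 -m inch '[[0,0,0,-0.15,0,0,1],[0,0,0,-0.1,0,0,1],[0,0,0,0,0,0,1],[0,0,0,0,0,0,1]]'
python3 -m inch '[[0,0,0,-0.15,0,0,1],[0,0,0,0,0,0,1],[0,0,0,0,0,0,1]]'
```

```text
t: 68.2
eef_pos: [638.7, -31.2, 58.6]
tcp_rot: [-3.139, -0.001, 1.669]
ft_force: [-6.4, 1.6, 6.4]
opening: 0.273
grip_force: 30.0
t: 68.58
eef_pos: [638.8, -31.8, 58.6]
tcp_rot: [-3.139, -0.002, 1.669]
ft_force: [-6.7, 7.0, 6.6]
opening: 0.269
grip_force: 30.0
```

The stop is felt at y=-31.8, so the jaws are shut. Releasing and checking.

```bash
python3 -m inch '[[0,0,0,0.05,0,0,1],[0,0,0,0,0,0,1],[0,0,0,0,0,0,0],[0,0,0,0,0,0,-0.2],[0,0,0,0,0,0,-0.2],[0,0,0,0,0,0,-0.2],[0,0,0,0,0,-2,-0.2],[0,0,0,0,0,-4,-0.2],[0,0,0,0,0,-4,-0.2],[0,0,0,0,0,-4,-0.2],[0,0,0,0,-4,0,-0.2],[0,0,0,0,-4,0,-0.2],[0,0,0,0,-4,0,-0.2],[0,0,0,0,0,0,-0.2],[0,0,0,0,0,0,-0.2]]'
python3 - <<'E'
from h import *
for n in("side",):
    q=cam(n); cv2.imwrite("pics/end.png",cv2.resize(q["img"][90:400,180:480],None,fx=1.9,fy=1.9,interpolation=cv2.INTER_CUBIC)[...,::-1])
for n in("top","side"):
    q=cam(n); P=stem(q,np.array([638.7,-32]),25); P=P[(P[:,2]>66)&(P[:,2]<90)]; print("tab",n,P.mean(0).round(1))
E
```

```text
t: 70.45
eef_pos: [521.5, -44.5, 198.8]
tcp_rot: [3.14, 0.0, 1.669]
ft_force: [0.5, 0.2, -0.5]
opening: 0.596
grip_force: 0.0
tab top [641.8 -28.2  76.2]
tab side [636.1 -34.2  71.3]
```

View pics/end.png

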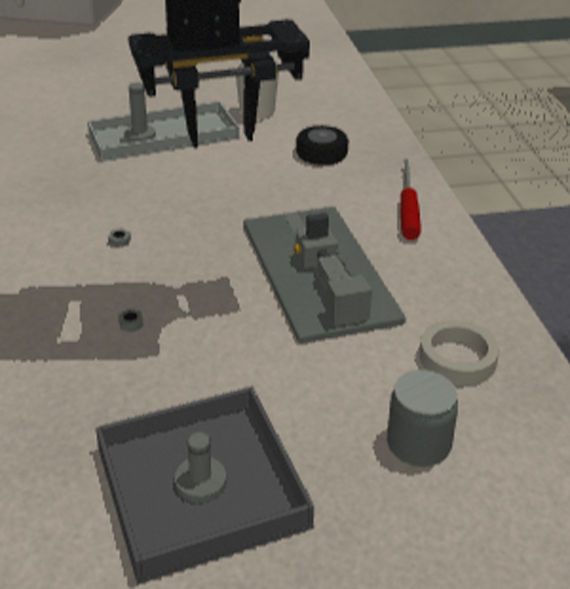

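The tall stem stands in the tray at (138,115), the short one in the box at (200,470), and the caliper is shut at (325,250). Everything else is in place, so I'm handing in.

```bash
python3 -c "
from cell import env
print(env.job_done())"
```

```text
the job is handed in; nothing more can be done
None
```

I gauged the tall 24 mm stem, then the short 20 mm stem (there was no mid stem), stood them upright in the long tray and the square box, shut the caliper and handed the job in; the hand-in returned no verdict.

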